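Lay out the drawer knobs by size

TASK

Set out the four turned wooden drawer knobs on the layout board for a graduated chest of drawers: one knob standing upright in the middle of each cork disc, in order of size, the smallest on the disc next to the brass stop and the largest at the other end of the row. Do not tip the glass oil jar that stands among the knobs or push it out of its place.

Things in the scene. Friction and masses are not known exactly. Their poses are not given: they have to be found in the camera images.
- knob_a: Loose turned dark-wood drawer knob, mushroom shaped, the smallest of four: head 30 mm in diameter, 24 mm tall in all, standing on its foot (20 mm in diameter). Origin at the centre of the underside of the foot, z up along its axis; round, so its yaw does not matter. The head is widest, with an upright side, from 15 to 19 mm above the origin: grip it there.
- knob_b: Loose turned dark-wood drawer knob, mushroom shaped, the second smallest of four: head 39 mm in diameter, 31 mm tall in all, standing on its foot (27 mm in diameter). Origin at the centre of the underside of the foot, z up along its axis; round, so its yaw does not matter. The head is widest, with an upright side, from 20 to 24 mm above the origin: grip it there.
- knob_c: Loose turned dark-wood drawer knob, mushroom shaped, the second largest of four: head 49 mm in diameter, 39 mm tall in all, standing on its foot (33 mm in diameter). Origin at the centre of the underside of the foot, z up along its axis; round, so its yaw does not matter. The head is widest, with an upright side, from 24 to 30 mm above the origin: grip it there.
- knob_d: Loose turned dark-wood drawer knob, mushroom shaped, the largest of four: head 60 mm in diameter, 48 mm tall in all, standing on its foot (41 mm in diameter). Origin at the centre of the underside of the foot, z up along its axis; round, so its yaw does not matter. The head is widest, with an upright side, from 30 to 37 mm above the origin: grip it there.
- disc_1: Cork disc at one end of the row, fixed to the layout board; 60 mm in diameter, 3 mm thick. Origin at the centre of its underside, which lies on the board's top 12 mm above the bench; its upper face is 3 mm above the origin. The discs stand in one straight row, numbered along it, with centres about 82 mm apart (74 to 90 mm). The stop may be at either end.
- disc_2: Cork disc in the middle part of the row, fixed to the layout board; 60 mm in diameter, 3 mm thick. Origin at the centre of its underside, which lies on the board's top 12 mm above the bench; its upper face is 3 mm above the origin. The discs stand in one straight row, numbered along it, with centres about 82 mm apart (74 to 90 mm). The stop may be at either end.
- disc_3: Cork disc in the middle part of the row, fixed to the layout board; 60 mm in diameter, 3 mm thick. Origin at the centre of its underside, which lies on the board's top 12 mm above the bench; its upper face is 3 mm above the origin. The discs stand in one straight row, numbered along it, with centres about 82 mm apart (74 to 90 mm). The stop may be at either end.
- disc_4: Cork disc at one end of the row, fixed to the layout board; 60 mm in diameter, 3 mm thick. Origin at the centre of its underside, which lies on the board's top 12 mm above the bench; its upper face is 3 mm above the origin. The discs stand in one straight row, numbered along it, with centres about 82 mm apart (74 to 90 mm). The stop may be at either end.
- stop: Upright round brass post, 40 mm tall, 20 mm in diameter (foot 28 mm), fixed on the layout board in line with the discs, about 72 mm beyond the disc at one end of the row; which end varies. Origin at the centre of its underside, 12 mm above the bench. The board is pale plywood, 110 mm wide, 460 mm long, 12 mm thick; at its other end is a flat wooden hold-down with a steel stud, 30 mm high above the board.
- oil_jar: Closed amber glass jar of oil with a metal lid, 44 mm in diameter, 62 mm tall, standing loose on the bench among the knobs; not to be moved or tipped. Origin at the centre of its underside. Two carving gouges (24 mm thick, 175 mm long) also lie between the knobs, about 218 mm to the left and right of the robot's centre line, pointing away from the robot; other tools lie further out.
Things that resemble listed ones, but are neither listed nor needed, are in the scene too. Leave any pink or purple look-alike of the knob_c alone.

How it is judged (in metres and radians):
At the end, for the whole second after the job is handed in: Each knob stands upright (within 0.12 rad) and at rest on its own cork disc, its axis within 13 mm of the disc's centre; counting from the brass stop the order is smallest, second smallest, second largest, largest; all are let go (((horizontal distance between stop and disc_1 below 0.13 m and horizontal distance between knob_a and disc_1 below 0.013 m and horizontal distance between knob_b and disc_2 below 0.013 m and horizontal distance between knob_c and disc_3 below 0.013 m and horizontal distance between knob_d and disc_4 below 0.013 m) or (horizontal distance between stop and disc_4 below 0.13 m and horizontal distance between knob_a and disc_4 below 0.013 m and horizontal distance between knob_b and disc_3 below 0.013 m and horizontal distance between knob_c and disc_2 below 0.013 m and horizontal distance between knob_d and disc_1 below 0.013 m)) and angle between each of knob_a, knob_b, knob_c, knob_d's own z axis and vertical below 0.12 rad and height (world z) of knob_a between 0.01 and 0.02 m and linear speed of each of knob_a, knob_b, knob_c, knob_d below 0.02 m/s and angular speed of each of knob_a, knob_b, knob_c, knob_d below 0.2 rad/s and height (world z) of knob_b between 0.01 and 0.02 m and height (world z) of knob_c between 0.01 and 0.02 m and height (world z) of knob_d between 0.01 and 0.02 m); the robot touches nothing.
It fails at once if the oil jar is tipped (over 0.3 rad) or pushed more than 30 mm from its place (angle between oil_jar's own z axis and vertical above 0.3 rad or distance of oil_jar from where it was at the start of the episode above 0.03 m).
It also fails if it takes over 99 s, if anything falls off the work surface, if the arm or the gripper's body presses on something with over 40 N, if the wrist force passes 120 N, or if a joint passes its speed limit or range.

ROBOT

A 7-joint arm with a two-finger parallel gripper is mounted at the origin on the work surface. World frame = base frame: x ahead of the robot, y to its left, z up, the work surface at z = 0. Lengths are in m, angles in degrees, forces in N, time in s.
With the tool pointing down it reaches from about 0.4 to 0.85 m from the base axis. Payload 4.5 kg.
Tool frame: the origin (TCP) lies at the very end of the fingers, on their centre line; the grasp point (between the pads) lies 19 mm behind it; z points along the fingers, y is the line along which they close (so a half turn about z gives the same grasp; the last joint's range is limited). The gripper opens to 85 mm and grips with 20 to 120 N. Pads are 22 mm wide; open, the fingers measure 114 mm over their backs; the gripper's body (76 mm by 85 mm) begins 54 mm behind the grasp point. The pads swing forward as they close: fully open they stand 13 mm farther back than shut.
Start: joints at [-71.287, 39.483, -11.15, 89.685, 9.013, 51.709, -12.324], TCP at [0.18, 0.598, 0.231] pointing down, gripper open.
Joint ranges: [-172.22, 172.22], [-26.19, 119.32], [-84.43, 86.54], [7.71, 146.69], [-57.33, 237.33], [2.42, 119.75], [-152.13, 152.13]. Speed limits (degrees/s): [147.25, 147.25, 180, 180, 180, 180, 180].

INTERFACE

Orientations are given as [roll, pitch, yaw] about the fixed x, y, z axes, in that order (R = Rz(yaw) Ry(pitch) Rx(roll)).
In Python, from station import robot gives the robot as it stands.
- The arm moves only by the tool carry_out, never from a script. Its arguments are lists of equal length, an entry for each row: "hand": the closure, from -1 (fully open) to 1 (shut), so that 0 is half open; "travel": the shift along the tool's x, y, z in cm, a list of three; "rot": the turn, a rotation vector about the tool's x, y, z in degrees, a list of three. A call has 1 to 8 rows; each row is the pose to reach, as a shift and turn from the pose commanded when the call began, along the tool's axes at that moment; what a row does not reach only later rows make up. A row lasts 1/10 s, in which the tool goes at most 50 mm and 8.59 degrees, less where a joint would pass 70% of its speed; a pose out of reach is approached as far as the arm can. A call with a gripper value outside its range is refused whole. The fingers move at their own pace and stop on an object; "squeeze" is the grip in N (left out, the last holds). Time passes only in rows, so rows that repeat a pose let the fingers close. It gives the time, the measured TCP pose, the force, the opening and the grip force at its end, in the units of the state.
- robot.observe(): the state, without advancing time (a new reading comes with each control period).
- robot.grab_frame(name): name is "scene" or "top"; returns a dict with "img" (480x640x3 uint8, red, green, blue), "mtx" (3x3 intrinsics, pixels), "extrinsics" (4x4, takes a point from camera to world coordinates). Camera axes: x right, y down, z forward; pixel columns grow to the right and rows downward; lengths in m; the calibration is good to about 2 mm. A picture is of the moment at which its call begins. There is no depth.
- robot.close_job(): hands the job in; it is judged then, once.
Trained networks look in a picture, given as the dict that the camera call returned (one of the last four; its "shot" number tells which), for a name from the list of things; names that differ only in an ending like _2 or _b are one class to them, and where a whole thing is asked for, a point or a joint stands for the part that bears it (a point fixed in the world has none). Each returns a list of dicts, best first, with "conf" (0 to 1); they miss things now and then, are a little off and sometimes report something else, mostly with a low value. They report only what shows in the picture. A call takes as long as a camera call. They do not tell look-alikes from the thing itself.
- robot.search_frame(label, picture): "position" ([x, y, z] in m, in world coordinates, good to about 4 mm: the middle of the surface that is visible of it).
- robot.landmark_of(label, picture): "position" ([x, y, z] in m, in world coordinates, good to about 4 mm: a listed point, or the origin of a listed thing).
The state is a dict: "clock": time; "q": joint angles; "joint_vel": joint speeds; "effort": joint torques, N m; "position": TCP position; "eef_rot": TCP orientation; "ft_force": force on the tool from outside, world axes, zero at the start; "wrist_torque": the same for the moment, N m; "opening": opening from 0.0 (shut) to 1.0 (fully open); "gripper_force": force on a finger pad.
Only numpy, scipy, OpenCV 4.12 (cv2) and the standard library are available. Lean on these libraries where they do the work, as an engineer would, in place of code of your own. Each camera call takes 0.05 s, during which the arm holds its last target. There are 200 camera calls.

## Working session

There is one attempt and no reset: what is moved stays moved. The work goes in short steps, Python scripts to look and compute and a tool call to move; the robot and the scene stay as the last step left them, time stands still between calls to the robot, and variables do not carry over. Pictures are saved under pics/ and viewed, at most 14 in all, crops included, and the job is handed in when it is done.

Besides the shell and the picture viewer there is one more tool, called after "Request:" as name(argument=value, ...) on one line, values as JSON. carry_out: Moves the arm, as the interface text tells. Its arguments: {"type":"object","properties":{"hand":{"type":"array","items":{"type":"number"}},"travel":{"type":"array","items":{"type":"array","items":{"type":"number"}}},"rot":{"type":"array","items":{"type":"array","items":{"type":"number"}}},"squeeze":{"type":"number"}},"required":["hand","travel","rot"]}

```bash
mkdir -p pics; ls; python3 - <<'E'
from station import robot
import cv2
s=robot.observe();print(s['clock'],s['position'],s['eef_rot'],s['opening'])
for n in('top','scene'):
    p=robot.grab_frame(n);cv2.imwrite(f'pics/{n}0.png',p['img'][:,:,::-1])
    print(n,p['mtx'].tolist(),p['extrinsics'].round(3).tolist())
    for l in('knob_a','disc_1','stop','oil_jar'):
        for d in robot.landmark_of(l,p):print(l,[round(float(v),3) for v in d['position']],round(d['conf'],2))
E
```

```text
pics
0.0 [0.18023989 0.59775793 0.23048795] [-1.79894337e+02  7.02640816e-03  1.63230192e+02] 1.0003688154330652
top [[576.4913348207946, 0.0, 315.30757873416445], [0.0, 576.4913348207946, 240.13407649534776], [0.0, 0.0, 1.0]] [[-0.003, -0.992, 0.126, 0.348], [-1.0, 0.003, 0.002, -0.007], [-0.003, -0.126, -0.992, 1.299], [0.0, 0.0, 0.0, 1.0]]
knob_a [0.33, -0.096, 0.004] 0.96
knob_a [0.448, 0.314, 0.002] 0.92
knob_a [0.339, 0.086, 0.003] 0.89
knob_a [0.419, 0.137, -0.001] 0.79
knob_a [0.431, -0.099, -0.003] 0.79
knob_a [0.347, 0.001, -0.002] 0.69
knob_a [0.432, -0.334, 0.0] 0.47
disc_1 [0.657, 0.045, 0.01] 0.79
disc_1 [0.67, 0.127, 0.011] 0.78
disc_1 [0.644, -0.04, 0.009] 0.74
stop [0.677, 0.197, 0.014] 0.7
oil_jar [0.472, -0.01, -0.006] 0.85
scene [[512.8972095827055, 0.0, 321.64324896703977], [0.0, 512.8972095827055, 238.06930173047445], [0.0, 0.0, 1.0]] [[-0.49, 0.586, -0.646, 1.059], [0.871, 0.348, -0.346, 0.306], [0.022, -0.732, -0.681, 0.627], [0.0, 0.0, 0.0, 1.0]]
knob_a [0.43, -0.102, 0.001] 0.94
knob_a [0.423, 0.142, -0.0] 0.91
knob_a [0.431, -0.333, -0.002] 0.72
knob_a [0.346, 0.001, -0.001] 0.7
knob_a [0.339, 0.085, -0.001] 0.7
knob_a [0.447, 0.316, 0.002] 0.64
knob_a [0.332, -0.093, 0.0] 0.64
disc_1 [0.661, 0.044, 0.012] 0.96
disc_1 [0.632, -0.12, 0.013] 0.94
disc_1 [0.652, -0.037, 0.009] 0.79
disc_1 [0.669, 0.129, 0.014] 0.65
stop [0.682, 0.192, 0.013] 0.88
oil_jar [0.467, -0.006, -0.0] 0.86
```

View pics/top0.png

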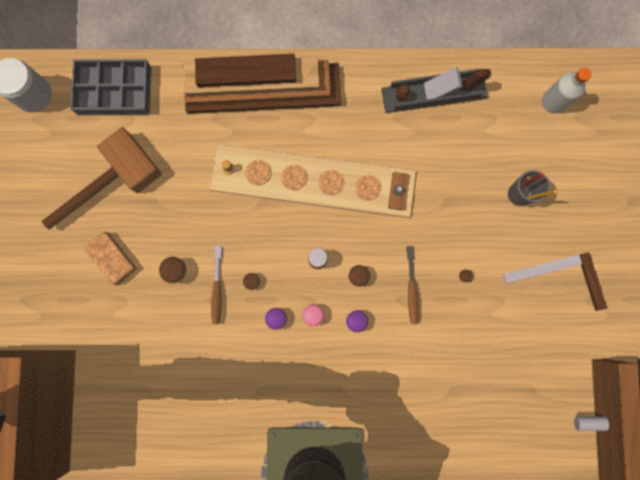

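View pics/scene0.png

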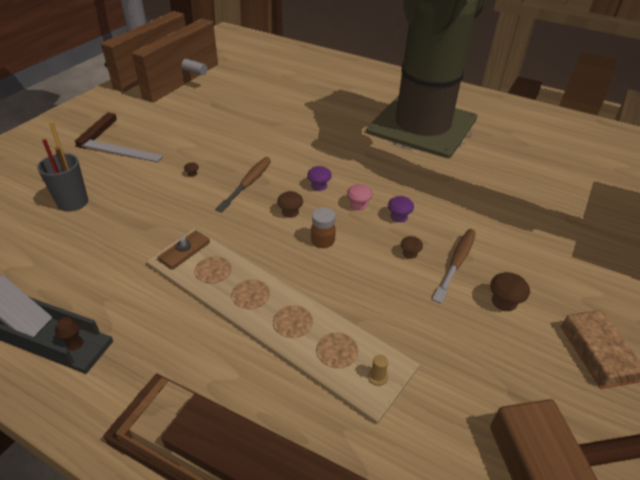

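The top view shows the dark knobs at pixels: d (172,270), b (251,281), c (359,276) and a (466,276). The purple and pink look-alikes are around row 318. The discs run from (258,172) to (368,188). The stop is at (227,166), so disc order from the stop goes from left to right. Next I'll refine the positions by segmentation.

```bash
cat > h.py <<'E'
import numpy as np,cv2
from station import robot
def ray(p,u,v,z):
    d=p['extrinsics'][:3,:3]@np.linalg.inv(p['mtx'])@[u,v,1];o=p['extrinsics'][:3,3]
    return (o+d*(z-o[2])/d[2])[:2]
def proj(p,X):
    E=np.linalg.inv(p['extrinsics']);c=E[:3,:3]@X+E[:3,3];c=p['mtx']@c;return c[:2]/c[2]
K={'a':(.432,-.333,.017,15),'b':(.421,.14,.022,19.5),'c':(.4305,-.1,.027,24.5),'d':(.448,.315,.033,30)}
D={'a':(.669,.128),'b':(.659,.0445),'c':(.648,-.0385),'d':(.632,-.12)}
def blob(p,X,r,f):
    # centroid of mask f within r (m) of X
    u,v=proj(p,np.array(X)).round().astype(int);R=int(r*proj_scale(p,X))
    im=cv2.cvtColor(p['img'],cv2.COLOR_RGB2HSV).astype(int)
    m=np.zeros(im.shape[:2],np.uint8);cv2.circle(m,(int(u),int(v)),R,1,-1)
    m&=f(im).astype(np.uint8)
    n,l,s,c=cv2.connectedComponentsWithStats(m);i=1+np.argmax(s[1:,4]);return c[i],s[i,4]
def proj_scale(p,X):
    return np.linalg.norm(proj(p,np.array(X)+[0,.01,0])-proj(p,np.array(X)))/.01
E
python3 - <<'E'
from h import *
p=robot.grab_frame('top')
im=cv2.cvtColor(p['img'],cv2.COLOR_RGB2HSV)
for k,(x,y,z,r) in K.items():
    c,a=blob(p,(x,y,z),.045,lambda i:i[...,2]<90);s=proj_scale(p,(x,y,z))
    print(k,ray(p,*c,z).round(4),'diam mm',round(2e3*(a/np.pi)**.5/s,1))
for k,(x,y) in D.items():
    u,v=proj(p,np.array([x,y,.015])).astype(int);print(im[v-2:v+3:2,u].tolist(),im[v,u-19].tolist())
    # cork: darker / more reddish than plywood
    c,a=blob(p,(x,y,.015),.037,lambda i:(i[...,2]<205)&(i[...,2]>60)&(i[...,0]<17));s=proj_scale(p,(x,y,.015))
    print('disc',k,ray(p,*c,.015).round(4),round(2e3*(a/np.pi)**.5/s,1))
E
```

```text
a [ 0.439  -0.3438] diam mm 5.0
b [0.4271 0.1257] diam mm 7.5
c [ 0.4268 -0.1161] diam mm 12.7
d [0.4452 0.2935] diam mm 24.6
[[14, 142, 196], [14, 141, 190], [13, 137, 201]] [16, 115, 179]
disc a [0.6634 0.125 ] 44.1
[[13, 134, 213], [14, 137, 206], [14, 137, 208]] [15, 111, 214]
disc b [0.6541 0.0423] 46.6
[[14, 139, 205], [14, 138, 191], [14, 135, 194]] [17, 109, 219]
disc c [ 0.6417 -0.0415] 44.9
[[14, 132, 183], [14, 138, 179], [13, 140, 195]] [17, 110, 222]
disc d [ 0.6296 -0.1233] 45.5
```

Request:
carry_out(hand=[-1,-1,-1,-1,-1,-1,-1,-1], travel=[[0,0,0],[0,0,0],[0,0,0],[0,0,0],[0,0,0],[0,0,0],[0,0,0],[0,0,0]], rot=[[0,0,8.5],[0,0,17],[0,0,25.5],[0,0,34],[0,0,42.5],[0,0,51],[0,0,59.5],[0,0,68]], squeeze=40)

```text
clock: 1.35
position: [0.1802, 0.5985, 0.2314]
eef_rot: [-180.0, -0.0, 94.9]
ft_force: [0.0, -0.0, -0.2]
opening: 1.001
gripper_force: 0.0
```

```bash
python3 - <<'E'
from h import *
p=robot.grab_frame('top')
im=cv2.cvtColor(p['img'],cv2.COLOR_RGB2HSV).astype(int)
for k,(x,y,z,r) in K.items():
    u,v=proj(p,np.array([x,y,z])).round().astype(int);print(k,u,v,im[v,u-18:u+19:3,2].tolist(),im[v-18:v+19:3,u,2].tolist())
    for t in (110,135):
        c,a=blob(p,(x,y,z),.045,lambda i:i[...,2]<t);s=proj_scale(p,(x,y,z))
        print(k,t,ray(p,*c,z).round(4),'diam mm',round(2e3*(a/np.pi)**.5/s,1))
for k,(x,y) in D.items():
    g=cv2.GaussianBlur(p['img'],(0,0),1.2);q=dict(p,img=g)
    c,a=blob(q,(x,y,.015),.037,lambda i:(i[...,1]>123));s=proj_scale(p,(x,y,.015))
    print('disc',k,ray(p,*c,.015).round(4),round(2e3*(a/np.pi)**.5/s,1))
o=[]
for x,y in((.43,0),(.65,0)):
    u,v=proj(p,np.array([x,y,.015])).astype(int);o.append(cv2.resize(p['img'][v-35:v+35,u-160:u+160],(800,175),interpolation=cv2.INTER_CUBIC))
o=np.vstack(o)[:,:,::-1];cv2.imwrite('pics/crop1.png',o)
E
```

```text
a 464 275 [196, 204, 199, 201, 178, 101, 103, 99, 92, 136, 210, 208, 209] [213, 209, 212, 217, 152, 96, 103, 103, 114, 201, 198, 195, 194]
a 110 [ 0.4313 -0.3378] diam mm 26.6
a 135 [ 0.431  -0.3384] diam mm 29.9
b 251 281 [186, 186, 190, 163, 109, 101, 105, 102, 90, 102, 126, 148, 190] [211, 218, 218, 176, 97, 103, 105, 103, 97, 160, 199, 199, 185]
b 110 [0.42   0.1372] diam mm 35.5
b 135 [0.4198 0.1331] diam mm 43.2
c 359 276 [208, 209, 193, 102, 113, 108, 104, 102, 94, 90, 124, 128, 191] [218, 215, 186, 98, 100, 100, 104, 104, 104, 97, 195, 210, 203]
c 110 [ 0.4306 -0.1025] diam mm 43.9
c 135 [ 0.4303 -0.1048] diam mm 51.8
d 171 268 [213, 213, 140, 111, 109, 104, 96, 100, 100, 95, 76, 113, 143] [208, 194, 150, 90, 95, 99, 96, 102, 108, 103, 96, 150, 196]
d 110 [0.4449 0.3096] diam mm 56.7
d 135 [0.4437 0.3073] diam mm 62.6
disc a [0.6686 0.1271] 56.9
disc b [0.6568 0.0457] 57.3
disc c [ 0.6449 -0.0394] 57.4
disc d [ 0.6328 -0.1224] 57.7
```

View pics/crop1.png

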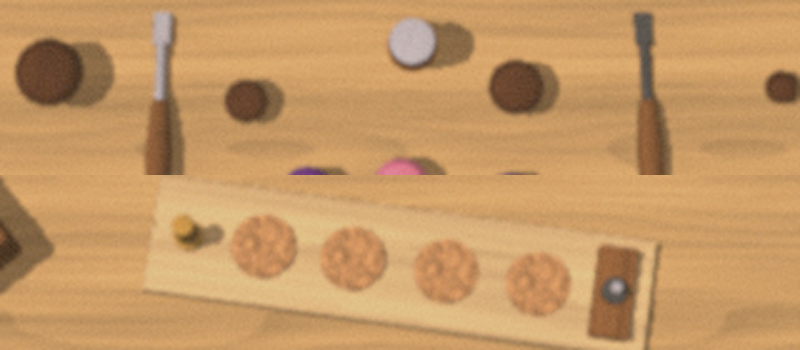

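Request:
carry_out(hand=[-1,-1,-1,-1,-1,-1,-1], travel=[[-4,3.5,0],[-8,7,0],[-12,10.5,0],[-16,14,0],[-20,18,0],[-24,22,3],[-26,24,5]], rot=[[0,0,4.9],[0,0,4.9],[0,0,4.9],[0,0,4.9],[0,0,4.9],[0,0,4.9],[0,0,4.9]])

```text
clock: 2.1
position: [0.4351, 0.3694, 0.1897]
eef_rot: [179.8, -0.2, 90.5]
ft_force: [-0.0, 0.0, -0.5]
opening: 1.002
gripper_force: 0.0
```

Request:
carry_out(hand=[-1,-1,-1,-1], travel=[[-4.7,0.5,3],[-4.7,0.5,7],[-4.7,0.5,9],[-4.7,0.5,9]], rot=[[0,0,0],[0,0,0],[0,0,0],[0,0,0]])

```text
clock: 2.5
position: [0.4363, 0.3218, 0.0964]
eef_rot: [-179.7, 0.2, 90.4]
ft_force: [-0.4, -0.2, -0.2]
opening: 0.996
gripper_force: 0.0
```

```bash
python3 - <<'E'
from h import *
s=robot.observe();print(s['position'],s['eef_rot'])
for n in('top','scene'):
    p=robot.grab_frame(n)
    for d in robot.landmark_of('knob_a',p):print(n,d['position'],round(d['conf'],2))
    if n=='scene':cv2.imwrite('pics/s1.png',p['img'][:,:,::-1])
E
```

```text
[0.43629566 0.32175779 0.09638256] [-1.79729412e+02  1.69959858e-01  9.04191699e+01]
top [0.3421, 0.0026, -0.0016] 0.9
top [0.34, 0.0887, 0.005] 0.9
top [0.432, -0.0998, -0.003] 0.68
top [0.4173, 0.1375, 0.0004] 0.67
top [0.3316, -0.0946, 0.0034] 0.61
top [0.4313, -0.3333, 0.0002] 0.48
scene [0.4208, 0.1386, -0.001] 0.94
scene [0.4478, 0.3156, -0.0008] 0.93
scene [0.4314, -0.0997, -0.0016] 0.86
scene [0.3364, 0.0846, 0.0011] 0.81
scene [0.3355, -0.0937, 0.0009] 0.74
scene [0.4314, -0.3319, 0.0022] 0.69
scene [0.3463, 0.0031, 0.0008] 0.69
scene [0.4697, -0.0071, 0.0017] 0.5
```

View pics/s1.png

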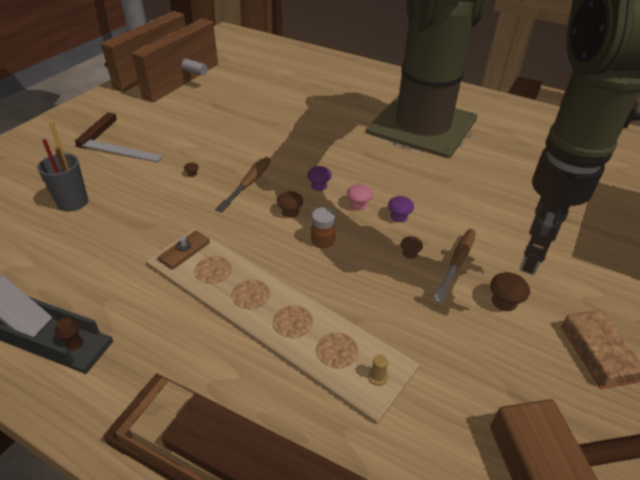

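The gripper hovers over knob d, at pixel (510,290). Both cameras put d at about (0.447, 0.314).

Request:
carry_out(hand=[-1,-1,-1], travel=[[-0.8,1.1,0],[-0.8,1.1,2],[-0.8,1.1,2]], rot=[[0,0,0],[0,0,0],[0,0,0]])

```text
clock: 3.0
position: [0.4494, 0.3141, 0.0784]
eef_rot: [-180.0, 0.1, 90.3]
ft_force: [-1.7, -1.3, 0.3]
opening: 0.998
gripper_force: 0.0
```

Request:
carry_out(hand=[-1,-1,-1,1,1,1,1,1], travel=[[0,-0.2,3],[0,-0.2,6],[0,-0.2,7],[0,-0.2,7],[0,-0.2,7],[0,-0.2,7],[0,-0.2,7],[0,-0.2,7]], rot=[[0,0,0],[0,0,0],[0,0,0],[0,0,0],[0,0,0],[0,0,0],[0,0,0],[0,0,0]], squeeze=40)

```text
clock: 3.8
position: [0.4478, 0.3157, 0.0103]
eef_rot: [179.9, -0.1, 90.3]
ft_force: [-0.2, -0.6, 6.9]
opening: 0.679
gripper_force: 43.4
```

Request:
carry_out(hand=[1,1,1,1,1,1,1,1], travel=[[0,0,-3],[0,0,-7],[-2,1,-10],[-6,2.5,-10],[-10,4,-10],[-14,5.5,-10],[-18,7,-10],[-22,9,-10]], rot=[[0,0,0],[0,0,0],[0,0,0],[0,0,0],[0,0,0],[0,0,0],[0,0,0],[0,0,0]])

```text
clock: 4.6
position: [0.538, 0.0942, 0.1093]
eef_rot: [-180.0, -0.0, 90.4]
ft_force: [0.8, 1.0, -1.8]
opening: 0.678
gripper_force: 43.5
```

Request:
carry_out(hand=[1,1,1,1,1,1,1], travel=[[-4,1.7,0],[-8,3.4,0],[-12,5.1,0],[-16,7,0],[-19,8.5,0],[-21.5,9.5,0],[-21.5,9.5,0]], rot=[[0,0,0],[0,0,0],[0,0,0],[0,0,0],[0,0,0],[0,0,0],[0,0,0]])

```text
clock: 5.3
position: [0.6352, -0.1256, 0.1093]
eef_rot: [179.9, 0.3, 89.9]
ft_force: [-0.7, -0.1, -0.9]
opening: 0.677
gripper_force: 43.6
```

```bash
cat > look.py <<'E'
import sys
from h import *
s=robot.observe();print(s['clock'],s['position'].round(4),s['eef_rot'].round(1),s['opening'],s['gripper_force'])
for n in('top','scene'):
    p=robot.grab_frame(n)
    print(n,[(np.round(d['position'],3).tolist(),round(d['conf'],2)) for d in robot.landmark_of('knob_a',p)])
    if n=='scene' and len(sys.argv)>1:cv2.imwrite(sys.argv[1],p['img'][:,:,::-1])
E
python3 look.py pics/s2.png
```

```text
5.3 [ 0.6352 -0.1256  0.1093] [179.9   0.3  89.9] 0.6766169371311183 43.55207361662906
top [([0.342, 0.002, 0.001], 0.87), ([0.338, 0.088, 0.003], 0.8), ([0.421, 0.139, 0.001], 0.56), ([0.636, -0.129, 0.096], 0.42)]
scene [([0.432, -0.102, -0.001], 0.93), ([0.423, 0.14, -0.001], 0.89), ([0.337, 0.084, 0.002], 0.78), ([0.349, 0.003, 0.002], 0.75), ([0.636, -0.119, 0.101], 0.69), ([0.332, -0.092, 0.004], 0.56)]
```

View pics/s2.png

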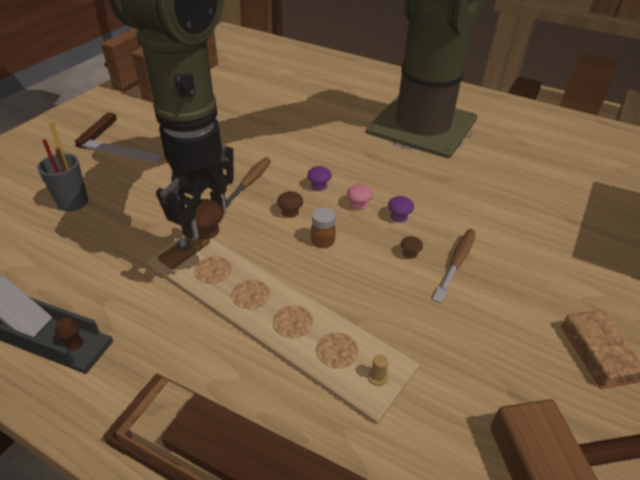

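Knob d hangs upright in the gripper at about (205,220), above the end disc. I'll lower it.

Request:
carry_out(hand=[1,1,1,1,1], travel=[[0.3,-0.2,3],[0.3,-0.2,6],[0.3,-0.2,8],[0.3,-0.2,8.3],[0.3,-0.2,8.3]], rot=[[0,0,0],[0,0,0],[0,0,0],[0,0,0],[0,0,0]])

```text
clock: 6.0
position: [0.6316, -0.1136, 0.0254]
eef_rot: [-179.9, -0.1, 90.5]
ft_force: [-0.1, 0.1, -0.3]
opening: 0.679
gripper_force: 44.4
```

Request:
carry_out(hand=[1,1,1,1], travel=[[-0.4,0.1,-0.2],[-0.8,0.1,-0.2],[-0.8,0.1,0],[-0.8,0.1,0.1]], rot=[[0,0,0],[0,0,0],[0,0,0],[0,0,0]])

```text
clock: 6.4
position: [0.6333, -0.1241, 0.0249]
eef_rot: [180.0, 0.0, 90.3]
ft_force: [0.1, 1.0, -0.1]
opening: 0.678
gripper_force: 44.4
```

Request:
carry_out(hand=[0,-0.6,-1,-1,-1,-1,-1,-1], travel=[[0,0,0],[0,0,0],[0,0,0],[0,0,0],[0,0,-1],[0,0,-4],[0,0,-8],[0,0,-10]], rot=[[0,0,0],[0,0,0],[0,0,0],[0,0,0],[0,0,0],[0,0,0],[0,0,0],[0,0,0]])

```text
clock: 7.2
position: [0.6352, -0.1241, 0.1288]
eef_rot: [179.7, 0.0, 90.3]
ft_force: [0.2, -0.4, 0.1]
opening: 0.996
gripper_force: 0.0
```

```bash
python3 look.py
```

```text
7.2 [ 0.6352 -0.1241  0.1288] [179.7   0.   90.3] 0.9959265946165233 0.0
top [([0.338, 0.084, 0.003], 0.93), ([0.419, 0.136, -0.003], 0.72), ([0.433, -0.334, 0.001], 0.69), ([0.633, -0.126, 0.013], 0.5)]
scene [([0.635, -0.122, 0.017], 0.96), ([0.428, -0.1, -0.001], 0.83), ([0.339, 0.085, 0.001], 0.8), ([0.346, 0.002, 0.003], 0.71), ([0.419, 0.14, -0.001], 0.69), ([0.334, -0.094, 0.001], 0.69)]
```

Request:
carry_out(hand=[-1,-1,-1,-1,-1,-1,-1,-1], travel=[[-3,-3,0],[-6,-6,0],[-9,-9,0],[-12,-12,0],[-15,-15,2],[-18,-18,4],[-21,-20.3,6],[-21,-20.3,6]], rot=[[0,0,0],[0,0,0],[0,0,0],[0,0,0],[0,0,0],[0,0,0],[0,0,0],[0,0,0]])

```text
clock: 8.2
position: [0.4234, -0.3394, 0.0614]
eef_rot: [-179.4, -0.0, 89.8]
ft_force: [-0.0, 0.7, -0.3]
opening: 0.997
gripper_force: 0.0
```

Request:
carry_out(hand=[-0.5,-0.5], travel=[[0,0,0],[0,0,0]], rot=[[0,0,0],[0,0,0]])

```text
clock: 8.4
position: [0.4325, -0.3335, 0.0644]
eef_rot: [180.0, -0.1, 90.4]
ft_force: [0.8, 0.4, 0.1]
opening: 0.752
gripper_force: 0.0
```

Request:
carry_out(hand=[-0.3,-0.3,-0.3,1,1,1,1,1], travel=[[0,0,2.5],[0,0,5],[0,0,6.1],[0,0,6.1],[0,0,6.1],[0,0,6.1],[0,0,6.1],[0,0,6.1]], rot=[[0,0,0],[0,0,0],[0,0,0],[0,0,0],[0,0,0],[0,0,0],[0,0,0],[0,0,0]], squeeze=30)

```text
clock: 9.2
position: [0.4319, -0.3352, 0.0045]
eef_rot: [179.9, 0.0, 90.3]
ft_force: [0.6, -0.1, 0.2]
opening: 0.32
gripper_force: 29.5
```

Request:
carry_out(hand=[1,1,1,1,1,1,1,1], travel=[[0,0,-3],[0,0,-7],[3,1.5,-10],[7,3.5,-10],[11,5.5,-10],[15,7.5,-10],[19,9.5,-10],[23,11.5,-10]], rot=[[0,0,0],[0,0,0],[0,0,0],[0,0,0],[0,0,0],[0,0,0],[0,0,0],[0,0,0]])

```text
clock: 10.0
position: [0.5459, -0.1026, 0.1042]
eef_rot: [180.0, 0.0, 90.3]
ft_force: [0.4, 0.2, 0.3]
opening: 0.319
gripper_force: 29.7
```

Request:
carry_out(hand=[1,1,1,1,1,1,1,1], travel=[[4,2,0],[8,4,0],[12,6,0],[16,8,0],[20,10.5,0],[23.3,12.2,0],[23.3,12.2,0],[23.3,12.2,0]], rot=[[0,0,0],[0,0,0],[0,0,0],[0,0,0],[0,0,0],[0,0,0],[0,0,0],[0,0,0]])

```text
clock: 10.8
position: [0.6656, 0.1306, 0.1037]
eef_rot: [-180.0, -0.0, 90.4]
ft_force: [-0.1, -0.2, -0.2]
opening: 0.316
gripper_force: 29.7
```

Request:
carry_out(hand=[1,1], travel=[[0,0,0],[0,0,0]], rot=[[0,0,0],[0,0,0]])

```text
clock: 11.0
position: [0.6656, 0.1272, 0.1039]
eef_rot: [-180.0, 0.1, 90.2]
ft_force: [-0.6, -0.1, -0.4]
opening: 0.316
gripper_force: 29.7
```

```bash
python3 look.py pics/s3.png
```

```text
11.0 [0.6656 0.1272 0.1039] [-1.80e+02  1.00e-01  9.02e+01] 0.31645662344641773 29.66058626298036
top [([0.333, -0.092, 0.002], 0.81), ([0.636, -0.125, 0.016], 0.78), ([0.435, -0.098, -0.001], 0.59), ([0.345, 0.003, 0.002], 0.56)]
scene [([0.636, -0.127, 0.015], 0.97), ([0.422, 0.14, 0.0], 0.73), ([0.431, -0.101, -0.002], 0.62), ([0.338, 0.086, -0.001], 0.56), ([0.334, -0.095, 0.0], 0.46), ([0.667, 0.128, 0.1], 0.4)]
```

View pics/s3.png

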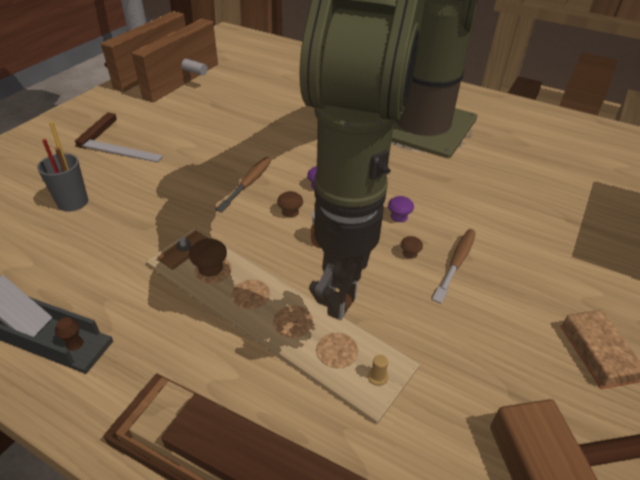

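Knob d stands on its disc at (209,258). Knob a is in the fingers above the disc by the stop. I'll lower and release it.

Request:
carry_out(hand=[1,1,1,1,1,1], travel=[[0,0.3,3],[0,0.3,6],[0,0.3,8],[0,0.3,8.3],[0,0.3,8.3],[0,0.3,8.3]], rot=[[0,0,0],[0,0,0],[0,0,0],[0,0,0],[0,0,0],[0,0,0]])

```text
clock: 11.8
position: [0.6698, 0.1295, 0.022]
eef_rot: [179.9, -0.0, 90.3]
ft_force: [0.1, 0.4, -0.5]
opening: 0.32
gripper_force: 29.9
```

Request:
carry_out(hand=[1,1,0,-0.6,-0.6,-0.6,-0.6,-0.6], travel=[[0,0,0.2],[0,0,0.2],[0,0,0.2],[0,0,0.2],[0,0,0.2],[0,0,-2],[0,0,-5],[0,0,-8]], rot=[[0,0,0],[0,0,0],[0,0,0],[0,0,0],[0,0,0],[0,0,0],[0,0,0],[0,0,0]])

```text
clock: 12.6
position: [0.6685, 0.1294, 0.1014]
eef_rot: [-179.9, 0.0, 90.3]
ft_force: [0.4, 0.3, -0.4]
opening: 0.798
gripper_force: 0.0
```

```bash
python3 look.py
```

```text
12.6 [0.6685 0.1294 0.1014] [-179.9    0.    90.3] 0.798444848055019 0.0
top [([0.433, -0.098, -0.003], 0.94), ([0.346, 0.0, -0.001], 0.94), ([0.333, -0.095, 0.0], 0.91), ([0.634, -0.125, 0.015], 0.81)]
scene [([0.429, -0.101, -0.001], 0.96), ([0.67, 0.132, 0.016], 0.78), ([0.638, -0.124, 0.017], 0.7), ([0.337, 0.085, 0.002], 0.7), ([0.332, -0.09, -0.0], 0.68), ([0.42, 0.139, 0.002], 0.64)]
```

Request:
carry_out(hand=[-0.6,-0.6,-0.6,-0.6,-0.6,-0.6,-0.6,-0.6], travel=[[0,-4,0],[0.2,-8,0],[0.5,-12,0],[0.8,-16,0],[1,-20,0],[1,-24.7,2],[1,-24.7,3],[1,-24.7,3]], rot=[[0,0,0],[0,0,0],[0,0,0],[0,0,0],[0,0,0],[0,0,0],[0,0,0],[0,0,0]])

```text
clock: 13.6
position: [0.4194, 0.1377, 0.0692]
eef_rot: [-179.7, 0.1, 90.4]
ft_force: [0.7, 0.1, 0.1]
opening: 0.799
gripper_force: 0.0
```

Request:
carry_out(hand=[-0.6,-0.6], travel=[[0,0,0],[0,0,0]], rot=[[0,0,0],[0,0,0]])

```text
clock: 13.8
position: [0.4236, 0.1383, 0.0709]
eef_rot: [179.9, -0.0, 90.3]
ft_force: [-1.2, 0.2, -0.6]
opening: 0.802
gripper_force: 0.0
```

Request:
carry_out(hand=[-0.6,-0.6,-0.6,1,1,1,1,1], travel=[[0,0,2.5],[0,0,5],[0,-0.1,6.7],[0,-0.1,6.7],[0,-0.1,6.7],[0,-0.1,6.7],[0,-0.1,6.7],[0,-0.1,6.7]], rot=[[0,0,0],[0,0,0],[0,0,0],[0,0,0],[0,0,0],[0,0,0],[0,0,0],[0,0,0]], squeeze=30)

```text
clock: 14.6
position: [0.4271, 0.1384, 0.0092]
eef_rot: [-179.2, 0.5, 90.3]
ft_force: [12.9, 4.9, 33.4]
opening: 0.427
gripper_force: 30.5
```

Request:
carry_out(hand=[1,1,1], travel=[[0,0,-0.5],[0,0,-0.6],[0,0,-0.6]], rot=[[0,0,0],[0,0,0],[0,0,0]])

```text
clock: 14.9
position: [0.416, 0.1336, 0.0122]
eef_rot: [-178.0, 1.0, 90.3]
ft_force: [0.6, -0.1, 0.1]
opening: 0.423
gripper_force: 30.0
```

```bash
python3 look.py pics/s4.png; python3 -c "
import cv2;i=cv2.imread('pics/s4.png')[130:330,300:540];cv2.imwrite('pics/s4c.png',cv2.resize(i,(720,600),interpolation=2))"
```

```text
14.9 [0.416  0.1336 0.0122] [-178.     1.    90.3] 0.4232171919109749 29.973647181914203
top [([0.635, -0.125, 0.013], 0.98), ([0.672, 0.13, 0.014], 0.71), ([0.331, -0.097, 0.004], 0.57), ([0.347, 0.0, 0.0], 0.57), ([0.432, -0.099, -0.002], 0.55)]
scene [([0.432, -0.102, -0.001], 0.97), ([0.334, -0.094, -0.002], 0.94), ([0.67, 0.13, 0.016], 0.63), ([0.348, 0.003, 0.001], 0.57), ([0.639, -0.123, 0.015], 0.55), ([0.42, 0.132, 0.005], 0.53)]
```

View pics/s4c.png

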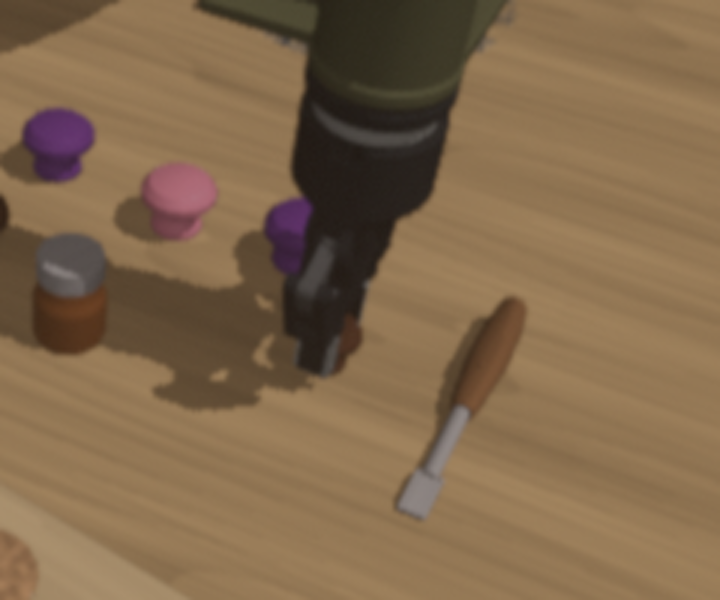

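The gripper holds knob b at about (340,345) in the crop, but the fingers touched the bench. I'll let it settle.

Request:
carry_out(hand=[1,1,1], travel=[[0,0,0],[0,0,0],[0,0,0]], rot=[[0,0,0],[0,0,0],[0,0,0]])

```text
clock: 15.4
position: [0.4151, 0.1338, 0.012]
eef_rot: [-178.0, 1.1, 90.4]
ft_force: [0.4, -0.2, 0.1]
opening: 0.422
gripper_force: 30.0
```

```bash
python3 -c "
from scipy.spatial.transform import Rotation as R
a=R.from_euler('xyz',[-178,1.1,90.4],degrees=True);b=R.from_euler('xyz',[180,0,90],degrees=True)
print((a.inv()*b).as_rotvec(degrees=True),a.as_matrix().round(3))"
```

```text
[-1.99609072  1.10686472  0.38074848] [[-0.007  0.999 -0.035]
 [ 1.     0.006 -0.019]
 [-0.019 -0.035 -0.999]]
```

Request:
carry_out(hand=[1,1,0,-0.6,-0.6,-0.6,-0.6,-0.6], travel=[[0,0,0.2],[0,0,0.3],[0,0,0.3],[0,0,0.3],[0,0,0.3],[0,0,-2],[0,0,-4],[0,0,-6]], rot=[[0,0,0],[0,0,0],[0,0,0],[0,0,0],[0,0,0],[0,0,0],[0,0,0],[0,0,0]])

```text
clock: 16.2
position: [0.4171, 0.1347, 0.0727]
eef_rot: [-177.9, 1.1, 90.4]
ft_force: [0.0, -0.2, 0.1]
opening: 0.802
gripper_force: 0.0
```

Request:
carry_out(hand=[-0.6,-0.6,-0.6], travel=[[0,0,0],[0,0,0],[0,0,0]], rot=[[-2,1.1,0.4],[-2,1.1,0.4],[-2,1.1,0.4]])

```text
clock: 16.5
position: [0.4172, 0.1344, 0.0719]
eef_rot: [-179.9, 0.1, 90.0]
ft_force: [-0.3, -0.1, 0.3]
opening: 0.801
gripper_force: 0.0
```

```bash
python3 look.py pics/s5.png; python3 -c "
import cv2;i=cv2.imread('pics/s5.png')[130:330,300:540];cv2.imwrite('pics/s5c.png',cv2.resize(i,(720,600),interpolation=2))"
```

```text
16.5 [0.4172 0.1344 0.0719] [-1.799e+02  1.000e-01  9.000e+01] 0.8005679444151751 0.0
top [([0.634, -0.125, 0.012], 0.91), ([0.432, -0.097, -0.004], 0.85), ([0.345, 0.002, -0.0], 0.73), ([0.67, 0.128, 0.015], 0.63), ([0.331, -0.092, 0.004], 0.62)]
scene [([0.344, 0.004, 0.002], 0.98), ([0.43, -0.102, -0.001], 0.85), ([0.333, -0.095, 0.002], 0.78), ([0.671, 0.13, 0.015], 0.71), ([0.636, -0.124, 0.016], 0.68), ([0.337, 0.087, 0.001], 0.65), ([0.418, 0.133, -0.001], 0.58), ([0.681, 0.193, 0.017], 0.27)]
```

View pics/s5c.png

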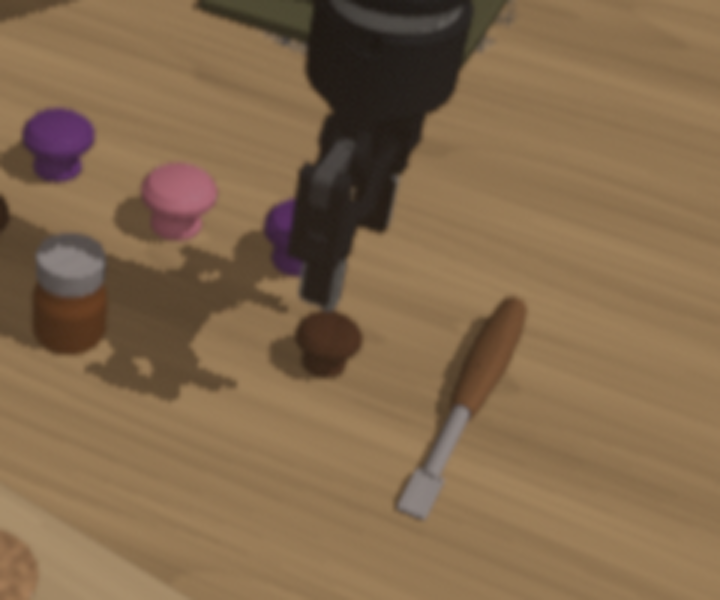

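Knob b stands upright at (325,345) in the crop. I'll regrasp it slightly higher.

Request:
carry_out(hand=[-0.4,-0.4,-0.4,-0.4,0.2,1,1,1], travel=[[0,0,2.5],[0,0,5],[-0.1,0,6.3],[-0.1,0,6.3],[-0.1,0,6.3],[-0.1,0,6.3],[-0.1,0,6.3],[-0.1,0,6.3]], rot=[[0,0,0],[0,0,0],[0,0,0],[0,0,0],[0,0,0],[0,0,0],[0,0,0],[0,0,0]], squeeze=30)

```text
clock: 17.5
position: [0.4178, 0.1341, 0.0095]
eef_rot: [180.0, -0.0, 90.0]
ft_force: [0.8, 0.4, -0.2]
opening: 0.426
gripper_force: 30.0
```

Request:
carry_out(hand=[1,1,1,1,1,1,1,1], travel=[[0,0,-3],[0,0,-7],[-1,3,-9],[-2.5,7,-9],[-4,11,-9],[-5.5,15,-9],[-7,19,-9],[-8.9,23.9,-9]], rot=[[0,0,0],[0,0,0],[0,0,0],[0,0,0],[0,0,0],[0,0,0],[0,0,0],[0,0,0]])

```text
clock: 18.3
position: [0.6548, 0.0449, 0.0996]
eef_rot: [-179.9, -0.1, 90.0]
ft_force: [1.5, 1.2, -0.3]
opening: 0.424
gripper_force: 30.1
```

Request:
carry_out(hand=[1,1,1,1], travel=[[0,0,0],[0,0,0],[0,0,0],[0,0,0]], rot=[[0,0,0],[0,0,0],[0,0,0],[0,0,0]])

```text
clock: 18.7
position: [0.6525, 0.0471, 0.0991]
eef_rot: [-179.9, -0.0, 90.2]
ft_force: [0.8, 0.3, 0.1]
opening: 0.426
gripper_force: 30.2
```

```bash
python3 look.py
```

```text
18.7 [0.6525 0.0471 0.0991] [-179.9   -0.    90.2] 0.4263532685613403 30.151303863240173
top [([0.345, 0.002, -0.002], 0.96), ([0.338, 0.085, 0.003], 0.8), ([0.67, 0.131, 0.013], 0.71), ([0.433, -0.101, -0.002], 0.5)]
scene [([0.637, -0.121, 0.015], 0.8), ([0.667, 0.13, 0.016], 0.79), ([0.654, 0.045, 0.093], 0.64), ([0.334, -0.092, -0.0], 0.63), ([0.343, 0.001, 0.001], 0.56), ([0.336, 0.087, 0.002], 0.56)]
```

Request:
carry_out(hand=[1,1,1,1,1,1], travel=[[-0.1,0.3,3],[-0.1,0.3,6],[-0.1,0.3,7.2],[-0.1,0.3,7.2],[-0.1,0.3,7.2],[-0.1,0.3,7.2]], rot=[[0,0,0],[0,0,0],[0,0,0],[0,0,0],[0,0,0],[0,0,0]])

```text
clock: 19.5
position: [0.6579, 0.0455, 0.0285]
eef_rot: [179.9, -0.1, 90.0]
ft_force: [0.7, -0.4, -0.3]
opening: 0.426
gripper_force: 30.5
```

Request:
carry_out(hand=[1,1,1,0,-0.6,-0.6,-0.6,-0.6], travel=[[0,0,0.3],[0,0,0.3],[0,0,0.3],[0,0,0.3],[0,0,0.3],[0,0,0.3],[0,0,-3],[0,0,-6.5]], rot=[[0,0,0],[0,0,0],[0,0,0],[0,0,0],[0,0,0],[0,0,0],[0,0,0],[0,0,0]])

```text
clock: 20.3
position: [0.6559, 0.0447, 0.0914]
eef_rot: [-179.8, -0.0, 90.0]
ft_force: [1.0, 0.1, 0.5]
opening: 0.798
gripper_force: 0.0
```

```bash
python3 look.py
```

```text
20.3 [0.6559 0.0447 0.0914] [-179.8   -0.    90. ] 0.7981655782236469 0.0
top [([0.34, 0.085, 0.002], 0.88), ([0.348, 0.003, -0.002], 0.68), ([0.433, -0.1, -0.002], 0.45), ([0.671, 0.129, 0.018], 0.42), ([0.654, 0.044, 0.013], 0.42)]
scene [([0.635, -0.124, 0.014], 0.97), ([0.669, 0.127, 0.016], 0.79), ([0.346, 0.002, 0.001], 0.72), ([0.658, 0.044, 0.015], 0.63), ([0.338, 0.085, -0.002], 0.57), ([0.333, -0.093, 0.003], 0.45)]
```

Request:
carry_out(hand=[-0.8,-0.8,-0.8,-0.8,-0.8,-0.8,-0.8,-0.8], travel=[[-3,-1,-3],[-7,-3,-4],[-10.5,-6,-4],[-13,-9,-4],[-14.5,-13,-4],[-14.5,-17,-3],[-14.5,-21,-1],[-14.5,-22.4,0]], rot=[[0,0,0],[0,0,0],[0,0,0],[0,0,0],[0,0,0],[0,0,0],[0,0,0],[0,0,0]])

```text
clock: 21.3
position: [0.4261, -0.1012, 0.0904]
eef_rot: [-179.5, -0.0, 90.0]
ft_force: [0.2, -1.0, -0.4]
opening: 0.898
gripper_force: 0.0
```

Request:
carry_out(hand=[-0.8,-0.8,-0.8,-0.8], travel=[[0,0,1],[0,0,1],[0,0,1],[0,0,1]], rot=[[0,0,0],[0,0,0],[0,0,0],[0,0,0]])

```text
clock: 21.7
position: [0.4336, -0.1, 0.0819]
eef_rot: [180.0, -0.1, 90.0]
ft_force: [0.5, 0.5, -0.4]
opening: 0.897
gripper_force: 0.0
```

Target TCP height is about 0.009.

Request:
carry_out(hand=[-0.8,-0.8,-0.8,-0.8,0,1,1,1], travel=[[0,-0.1,3],[0,-0.1,6],[0,-0.1,7.3],[0,-0.1,7.3],[0,-0.1,7.3],[0,-0.1,7.3],[0,-0.1,7.3],[0,-0.1,7.3]], rot=[[0,0,0],[0,0,0],[0,0,0],[0,0,0],[0,0,0],[0,0,0],[0,0,0],[0,0,0]], squeeze=35)

```text
clock: 22.5
position: [0.4327, -0.1002, 0.0101]
eef_rot: [179.9, -0.1, 90.0]
ft_force: [-1.0, 1.0, 7.2]
opening: 0.552
gripper_force: 35.7
```

Request:
carry_out(hand=[1,1,1,1,1,1,1,1], travel=[[0,0,-3],[0,0,-7],[0,2,-10],[0,6,-10.5],[1,10,-10.5],[2.5,14,-10.5],[4,18,-10.5],[6.1,21.2,-10.5]], rot=[[0,0,0],[0,0,0],[0,0,0],[0,0,0],[0,0,0],[0,0,0],[0,0,0],[0,0,0]])

```text
clock: 23.3
position: [0.6459, -0.0402, 0.1146]
eef_rot: [180.0, -0.1, 89.8]
ft_force: [0.3, -0.9, -1.2]
opening: 0.546
gripper_force: 36.3
```

Request:
carry_out(hand=[1,1,1,1], travel=[[0,0,0],[0,0,0],[0,0,0],[0,0,0]], rot=[[0,0,0],[0,0,0],[0,0,0],[0,0,0]])

```text
clock: 23.7
position: [0.6428, -0.0407, 0.1139]
eef_rot: [-179.9, 0.0, 90.0]
ft_force: [-0.3, 1.1, -0.4]
opening: 0.548
gripper_force: 36.4
```

```bash
python3 look.py
```

```text
23.7 [ 0.6428 -0.0407  0.1139] [-179.9    0.    90. ] 0.5484302666378346 36.38310197275132
top [([0.339, 0.087, 0.003], 0.92), ([0.347, 0.003, -0.0], 0.81), ([0.634, -0.125, 0.013], 0.69), ([0.332, -0.095, 0.003], 0.6), ([0.672, 0.13, 0.013], 0.57), ([0.658, 0.042, 0.016], 0.47), ([0.642, -0.039, 0.099], 0.35)]
scene [([0.335, -0.091, 0.003], 0.96), ([0.668, 0.125, 0.018], 0.92), ([0.658, 0.044, 0.016], 0.89), ([0.34, 0.084, -0.0], 0.83), ([0.637, -0.127, 0.015], 0.8), ([0.347, 0.001, 0.004], 0.77), ([0.642, -0.042, 0.102], 0.71)]
```

Placing height is 0.0255, so I go down 8.5 cm and then creep.

Request:
carry_out(hand=[1,1,1,1,1,1], travel=[[0.1,0.2,3],[0.1,0.2,6],[0.1,0.2,8.4],[0.1,0.2,8.4],[0.1,0.2,8.4],[0.1,0.2,8.4]], rot=[[0,0,0],[0,0,0],[0,0,0],[0,0,0],[0,0,0],[0,0,0]])

```text
clock: 24.5
position: [0.6469, -0.0379, 0.0314]
eef_rot: [179.9, -0.1, 90.0]
ft_force: [0.5, 0.4, -0.4]
opening: 0.552
gripper_force: 36.6
```

Request:
carry_out(hand=[1,1,1,1], travel=[[0,0,0.4],[0,0,0.5],[0,0,0.5],[0,0,0.5]], rot=[[0,0,0],[0,0,0],[0,0,0],[0,0,0]])

```text
clock: 24.9
position: [0.6461, -0.0381, 0.0251]
eef_rot: [-180.0, -0.0, 90.0]
ft_force: [-0.2, -0.6, -0.3]
opening: 0.548
gripper_force: 36.6
```

Request:
carry_out(hand=[0.2,-0.4,-0.8,-0.8,-0.8,-0.8,-0.8,-0.8], travel=[[0,0,0],[0,0,0],[0,0,0],[0,0,0],[0,0,-2],[0,0,-5],[0,0,-9],[0,0,-13]], rot=[[0,0,0],[0,0,0],[0,0,0],[0,0,0],[0,0,0],[0,0,0],[0,0,0],[0,0,0]])

```text
clock: 25.7
position: [0.6456, -0.0381, 0.1559]
eef_rot: [-179.9, -0.0, 90.0]
ft_force: [1.4, -0.9, 1.1]
opening: 0.894
gripper_force: 0.0
```

Request:
carry_out(hand=[-1,-1,-1,-1,-1,-1], travel=[[0,0,-3],[0,-3,-6],[0,-6,-8],[0,-10,-9],[0,-12,-9],[0,-12,-9]], rot=[[0,0,0],[0,0,0],[0,0,0],[0,0,0],[0,0,0],[0,0,0]])

```text
clock: 26.3
position: [0.5233, -0.0387, 0.2455]
eef_rot: [-179.9, 0.1, 90.1]
ft_force: [-0.1, -1.2, -0.4]
opening: 1.001
gripper_force: 0.0
```

```bash
python3 look.py pics/s6.png
```

```text
26.3 [ 0.5233 -0.0387  0.2455] [-1.799e+02  1.000e-01  9.010e+01] 1.0007341301193218 0.0
top [([0.332, -0.094, 0.002], 0.82), ([0.656, 0.043, 0.013], 0.77), ([0.346, 0.001, -0.003], 0.69), ([0.672, 0.131, 0.014], 0.66), ([0.337, 0.087, 0.002], 0.66)]
scene [([0.669, 0.131, 0.016], 0.88), ([0.646, -0.038, 0.014], 0.84), ([0.657, 0.043, 0.014], 0.83), ([0.332, -0.092, 0.001], 0.78), ([0.635, -0.123, 0.014], 0.69), ([0.34, 0.085, 0.001], 0.63), ([0.345, 0.001, 0.002], 0.62)]
```

View pics/s6.png

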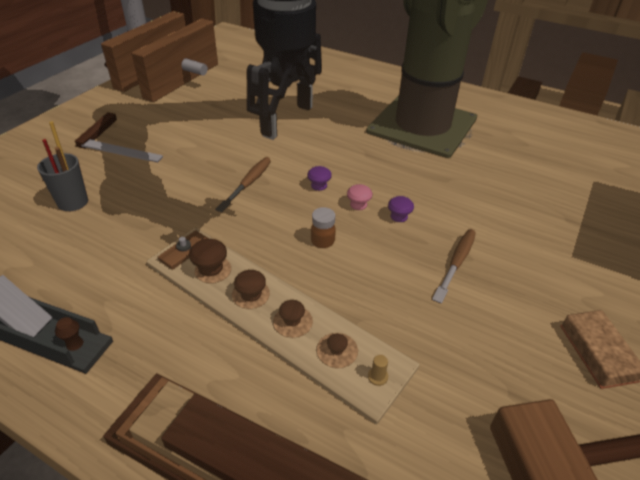

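All four knobs stand upright on their discs: a (337,343) next to the stop, b (291,311), c (250,283) and d (209,257). The jar at (323,228) hasn't moved, and the gripper is clear.

```bash
python3 -c "
from station import robot
print(robot.close_job())"
```

```text
the job is handed in; nothing more can be done
None
```

The job is handed in: the last look showed all four knobs upright near the middle of their discs, smallest next to the brass stop and largest at the far end, with the jar where it was (no verdict was returned).

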